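# Fish the dropped hose ring out from between the seed trays

### The arm

A 6-joint arm with a two-finger parallel gripper is mounted at the origin on the work surface. World frame = base frame: x ahead of the robot, y to its left, z up, the work surface at z = 0. Lengths are in mm, angles in rad, forces in N, time in s.
With the tool pointing down it reaches from about 375 to 825 mm from the base axis. Payload 5.5 kg.
Tool frame: the origin (TCP) lies midway between the tips of the shut fingers; the grasp point (between the pads) lies 19 mm behind it (ctrl.grasp_offset is the distance from the TCP to the grasp point, in mm); z points along the fingers, y is the direction in which the jaws open and shut (so a half turn about z gives the same grasp; the last joint's range is limited). The gripper opens to 85 mm and grips with 20 to 120 N. Pads are 22 mm wide; open, the fingers measure 114 mm over their backs; the gripper's body (76 mm by 85 mm) begins 54 mm behind the grasp point. The pads swing forward as they close: fully open they stand 13 mm farther back than shut.
Start: joints at [0, 0.314, -0.047, 1.21, 0, 1.571], TCP at [599.996, -0, 231.299] pointing down, gripper open.
Joint ranges: [-2.67, 2.67], [-0.69, 1.73], [-1.03, 1.25], [-2.08, 2.16], [-1.42, 1.45], [-3.14, 3.14]. Speed limits (rad/s): [2.39, 2.39, 3.01, 3.14, 3.14, 3.14].

### API

Orientations are given as a unit quaternion [x, y, z, w].
In Python, from cell import ctrl gives the robot as it stands. The module is installed in compiled form; this text tells all that it offers.
- The arm moves only by the tool jog_arm, never from a script. Its argument "series" is a list of rows, each a list of 6 numbers: the shift along the tool's x, y, z in cm, then the turn, a rotation vector about the tool's x, y, z in degrees. In form: [[x, y, z, rx, ry, rz], ...]. A call has exactly 5 rows; each row shifts and turns the pose as measured when the row begins, along the tool's axes as they then stand; what a row does not reach is not made up. A row lasts 1/8 s, in which the tool goes at most 62.5 mm and 10.7 degrees, less where a joint would pass 70% of its speed; a pose out of reach is approached as far as the arm can. A call with a gripper value outside its range is refused whole. "hand" is the closure, from -1 (fully open) to 1 (shut), set as the call begins (left out, the last holds). The fingers move at their own pace and stop on an object; "newtons" is the grip in N (left out, the last holds). Time passes only in rows, so rows that do not move let the fingers close, or fill a call up. It gives the time, the measured TCP pose, the force and the opening at its end, in the units of the state.
- ctrl.get_obs(): the state, without advancing time (a new reading comes with each control period).
- ctrl.snapshot(name): name is "scene" or "side" or "wrist"; returns (picture, depth): 384x512x3 uint8, red, green, blue; 384x512 float32, mm along the optical axis (not along the pixel's ray), 0 where there is no reading.
- ctrl.camera_info(name): a dict with "fovy" (degrees; the focal length in pixels is half the picture's height over the tangent of half this angle, whatever the lens; pixels are square), "cx", "cy" (the principal point, pixels), "rvec" (rotation vector, rad) and "tvec" (3), from world to camera coordinates, as OpenCV has them; the wrist camera has in their place "hand_eye" (4x4, takes a point from camera to tool coordinates, whose origin is the TCP and whose axes are the flange's). Camera axes: x right, y down, z forward; pixel columns grow to the right and rows downward; lengths in mm; the calibration is good to about 2 mm. A picture is of the moment at which its call begins: read the wrist's pose just before it. camera_info takes no time and is no camera call.
- ctrl.finish_job(): hands the job in, once; it reports no verdict.
The state is a dict: "time": time; "joints": joint angles; "joint_velocities": joint speeds; "joint_torque": joint torques, N m; "tcp_pos": TCP position; "orientation": TCP orientation; "wrist_force": force on the tool from outside, world axes, zero at the start; "moment": the same for the moment, N m; "gripper_width": finger opening in mm.
Only numpy, scipy, OpenCV 4.12 (cv2) and the standard library are available. Lean on these libraries where they do the work, as an engineer would, in place of code of your own. Each camera call takes 0.05 s, during which the arm holds its last target.

### The job

A brass hose ring has fallen into one of the two narrow gaps between the stacks of white seed trays (the solid brass cap in the other gap is not wanted). Take the bent hook from its rest, reach down into the gap with it and drag the ring out at the end nearest the robot, until it lies flat on the open table in front of the trays, a finger's breadth or more (but less than a hand's length) clear of them; never touch the ring with the gripper or arm. Then put the hook back on its rest the way round it lay before.

Things in the scene. Friction and masses are not known exactly. Their poses are not given: they have to be found in the camera images.
- hook: Bent hook, 90 g: square dark wooden handle 150 x 24 x 24 mm; an 8 mm aluminium rod leaves its end and bends down into a straight leg. Origin: lowest tip of the leg; z up along the leg, x along the handle towards the leg. Handle: x -180 to -30, centre line z 145; grip its middle, x -105, closing along y. Starts level on its rest, leg hanging, tip 12 mm above the table.
- ring: Plain brass hose ring, flat on the table in one of the gaps: outer diameter 46, hole 34, height 16 mm, about 50 g. Origin: centre of its underside; z is its axis. A solid brass cap of the same outer size lies in the other gap.
- trays: Three fixed stacks of white seed trays, each 180 long (x -90 to 90), 90 wide, 110 mm high, centred at y -146, 0, 146. Two gaps 56 mm wide at y -73 and 73 run along x, open above and at both ends, floor: the table. -x end is nearest the robot; table bare there. Origin: on the table under the middle stack. Copper trowel leans on the +y side: y 170 to 400, up to 140 mm high.
- rest: Fixed wooden rest. Origin: underside centre, on the table. Two upright boards at x -57 and 57 (14 thick, 76 wide, free between); the handle lies along x on their edges 145 mm above the table, between 18 mm high prongs 44 mm apart in y. Home: handle's middle at x 0, y 0, leg beyond the +x board, hook's tip at x 105, y 0, z 12 mm.
There are look-alikes about, which are no part of the job. Leave any green look-alike of the ring alone. Several things have the shape of the hook; the one meant has the colours described above.

How it is judged:
By the outcome, as a careful person would: the job done as asked, in the order asked, and still so for the second after the job is handed in, with the robot touching nothing.
It also fails if it takes over 58 s, if anything falls off the work surface, if the arm or the gripper's body presses on something with over 40 N, if the wrist force passes 120 N, or if a joint passes its speed limit or range.

## Working session

There is one attempt and no reset: what is moved stays moved. The work goes in short steps, Python scripts to look and compute and a tool call to move; the robot and the scene stay as the last step left them, time stands still between calls to the robot, and variables do not carry over. Pictures are saved under pics/ and viewed, and the job is handed in when it is done.

Besides the shell and the picture viewer there is one more tool, called after "Request:" in YAML: its name, and indented under it one key for each argument. jog_arm: Moves the arm, as the interface text tells. Its arguments: {"type":"object","properties":{"series":{"type":"array","items":{"type":"array","items":{"type":"number"}}},"hand":{"type":"number"},"newtons":{"type":"number"}},"required":["series"]}

```bash
mkdir -p pics; cat > h.py <<'E'
import numpy as np,cv2
from cell import ctrl
from scipy.spatial.transform import Rotation as R
def save(n,a): cv2.imwrite('pics/'+n+'.png',cv2.cvtColor(a,cv2.COLOR_RGB2BGR))
def cloud(name,d,ob=None):
    i=ctrl.camera_info(name); f=192/np.tan(np.radians(i['fovy'])/2)
    v,u=np.mgrid[0:384,0:512]
    p=np.stack([(u-i['cx'])/f*d,(v-i['cy'])/f*d,d],-1)
    if 'rvec' in i:
        M=cv2.Rodrigues(np.array(i['rvec'],float))[0]
        return (p-np.array(i['tvec']).ravel())@M
    H=np.array(i['hand_eye']); p=p@H[:3,:3].T+H[:3,3]
    return p@R.from_quat(ob['orientation']).as_matrix().T+np.array(ob['tcp_pos'])
def shot(name,png):
    ob=ctrl.get_obs(); a,d=ctrl.snapshot(name); save(png,a)
    P=cloud(name,d,ob); P[d==0]=np.nan
    np.savez('pics/'+png+'.npz',a=a,d=d,P=P,q=ob['orientation'],t=ob['tcp_pos']); return a,d,P
E
python3 - <<'E'
from h import *
for n in('scene','side','wrist'):
    shot(n,n+'0'); print(n,ctrl.camera_info(n))
print(ctrl.get_obs())
E
```

```text
scene {'fovy': 50.31549161390104, 'cx': 258.3399892197373, 'cy': 191.2763564150778, 'rvec': array([ 1.74467856,  1.48053086, -0.79376663]), 'tvec': array([  40.14331955, -237.37912879, 1499.12786659])}
side {'fovy': 43.13176521330872, 'cx': 254.36288128905244, 'cy': 194.27691650245208, 'rvec': array([ 0.66536151, -2.48907202,  1.3050599 ]), 'tvec': array([ 357.02602023,  221.08758363, 1279.31656089])}
wrist {'fovy': 68.87801372635116, 'cx': 257.56808616368636, 'cy': 189.98451695649888, 'hand_eye': array([[-1.30506112e-03, -9.66348066e-01, -2.57234743e-01,
         6.32339675e+01],
       [ 9.99997500e-01, -1.72818014e-03,  1.41880397e-03,
        -3.38322649e-01],
       [-1.81560645e-03, -2.57232248e-01,  9.66347905e-01,
        -1.41199881e+02],
       [ 0.00000000e+00,  0.00000000e+00,  0.00000000e+00,
         1.00000000e+00]])}
{'time': 0.15, 'joints': array([-1.79064865e-05,  3.14066425e-01, -4.78370805e-02,  1.21020940e+00,
        1.71808960e-05,  1.57078625e+00]), 'joint_velocities': array([-2.46167410e-04, -1.83830592e-03,  2.65305922e-03, -6.12058174e-04,
       -1.93250632e-04,  8.76059468e-05]), 'joint_torque': array([-1.47968080e-04, -5.40045226e+01,  3.40059292e+01,  1.33731824e-02,
        2.28346818e-05,  3.50972789e-05]), 'tcp_pos': array([ 5.99557343e+02, -5.05080700e-03,  2.30636329e+02]), 'orientation': array([ 7.07109401e-01,  7.07103855e-01, -4.59398180e-04, -4.71559930e-04]), 'wrist_force': array([-0.70585946,  0.77917235, -0.46028661]), 'moment': array([-0.02839042,  0.01611307, -0.03639341]), 'gripper_width': 85.27110018254737}
```

View pics/scene0.png

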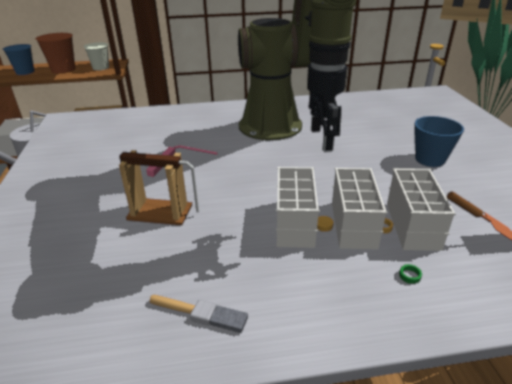

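View pics/side0.png

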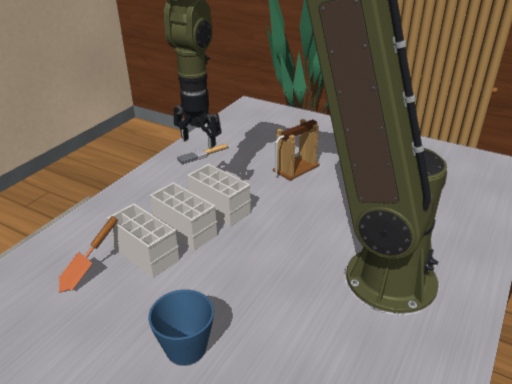

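View pics/wrist0.png

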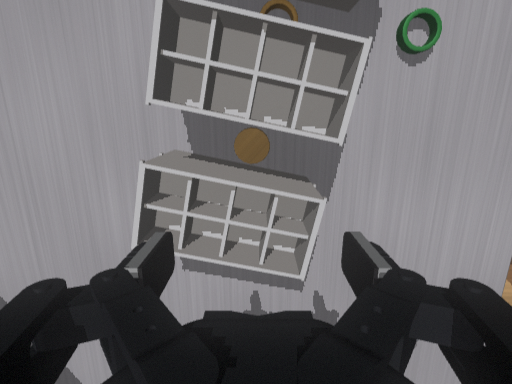

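Scene view: the rest stands at (158,190) with a dark-handled, grey-rod hook on it. A pink/magenta hook shape lies on the table at (180,155), and a green ring look-alike is at (410,273). The brass ring shows in the gap at scene (388,225) and wrist (280,10). The solid cap is at scene (325,223) and wrist (252,146). Next I'll crop to confirm and measure.

```bash
python3 - <<'E'
from h import *
s=np.load('pics/scene0.npz');w=np.load('pics/wrist0.npz')
a=s['a'];b=w['a']
c1=cv2.resize(a[130:235,100:230],(520,420),interpolation=2)
c2=cv2.resize(b[0:170,200:330],(275,360),interpolation=2)
c3=cv2.resize(a[195:255,290:430],(280,120))
o=np.zeros((420,800,3),np.uint8);o[:,:520]=c1;o[:360,522:797]=c2
save('crop0',o)
def rep(n,m,P):
    p=P[m];p=p[np.isfinite(p).all(1)];print(n,len(p),np.percentile(p,[2,50,98],axis=0).round(0).tolist())
# white tray tops
for nm,D in(('scene',s),('wrist',w),('side',np.load('pics/side0.npz'))):
    P=D['P'];A=D['a'].astype(int)
    m=(abs(P[...,2]-110)<6)&(A.min(-1)>130)&(A.max(-1)-A.min(-1)<40)&(P[...,0]>300)
    n,l,st,ce=cv2.connectedComponentsWithStats(m.astype(np.uint8))
    for i in range(1,n):
        if st[i,4]>60:
            p=P[l==i][:,:2].astype(np.float32); print(nm,st[i,4],ce[i].round(),cv2.minAreaRect(p),P[l==i][:,2].mean())
E
```

```text
scene 329 [298. 190.] ((567.1266479492188, -38.436363220214844), (91.7037582397461, 188.78822326660156), 78.793701171875) 110.6171336819091
scene 397 [360. 192.] ((595.6448974609375, 105.01585388183594), (91.9059066772461, 188.95765686035156), 78.28225708007812) 110.42377182884323
scene 399 [423. 193.] ((626.289794921875, 247.28199768066406), (93.77677917480469, 187.5509033203125), 78.26984405517578) 110.73740407553863
wrist 3276 [258.  68.] ((597.2164306640625, 100.79606628417969), (93.28060913085938, 184.97401428222656), 78.20476531982422) 108.38394741291798
wrist 2152 [228. 216.] ((567.5022583007812, -42.10700988769531), (94.1089859008789, 184.51148986816406), 78.01763153076172) 108.23334880436818
side 291 [218. 181.] ((565.1290283203125, -40.390350341796875), (96.19719696044922, 189.0714111328125), 78.31657409667969) 107.62859147816563
side 344 [182. 202.] ((594.0849609375, 103.14683532714844), (94.50274658203125, 189.40672302246094), 78.67002868652344) 107.81305069418133
side 346 [144. 226.] ((625.1785278320312, 244.39297485351562), (93.97042083740234, 189.9429473876953), 78.361328125) 107.88395661893854
```

View pics/crop0.png

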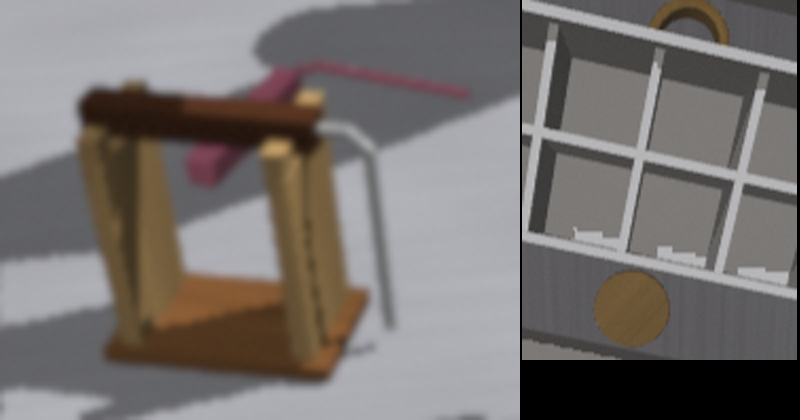

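The crop confirms that the hook on the rest has the dark wooden handle and grey rod. The magenta one is lying on the table. In the upper (+y) gap there's an open brass ring, and in the lower gap a solid cap. Now I'll locate the handle, the leg and the ring.

```bash
python3 - <<'E'
from h import *
s=np.load('pics/scene0.npz');w=np.load('pics/wrist0.npz');d=np.load('pics/side0.npz')
def st(n,p):print(n,len(p),np.percentile(p,[3,50,97],axis=0).round(0).tolist())
for nm,D,(r0,r1,c0,c1) in(('scene',s,(140,225,110,210)),('side',d,(110,185,265,330))):
    P=D['P'][r0:r1,c0:c1];A=D['a'][r0:r1,c0:c1].astype(int)
    hsv=cv2.cvtColor(D['a'][r0:r1,c0:c1],cv2.COLOR_RGB2HSV)
    dark=(A.max(-1)<110)&(P[...,2]>135)&(P[...,2]<175)&(A[...,0]>A[...,2]+8)
    p=P[dark];st(nm+' handle',p); top=p[p[:,2]>152];st('top',top)
    print(cv2.minAreaRect(top[:,:2].astype(np.float32)), cv2.fitLine(p[:,:2].astype(np.float32),cv2.DIST_HUBER,0,.01,.01).ravel())
    rod=(hsv[...,1]<60)&(P[...,2]>15)&(P[...,2]<165);p=P[rod];st(nm+' rod',p)
    for z in range(20,160,20):
        q=p[abs(p[:,2]-z)<10]
        if len(q):print(z,len(q),np.median(q,axis=0).round(1))
    board=(hsv[...,1]>=60)&(P[...,2]>25)&(P[...,2]<130);p=P[board];st('boards',p);print(cv2.minAreaRect(p[:,:2].astype(np.float32)))
    base=(hsv[...,1]>=90)&(P[...,2]>3)&(P[...,2]<25);p=P[base];st('base',p);print(cv2.minAreaRect(p[:,:2].astype(np.float32)))
# brass
for nm,D in(('scene',s),('wrist',w),('side',d)):
    hsv=cv2.cvtColor(D['a'],cv2.COLOR_RGB2HSV);P=D['P']
    m=(hsv[...,0]>10)&(hsv[...,0]<28)&(hsv[...,1]>110)&(P[...,2]>3)&(P[...,2]<25)&(P[...,0]>400)&(P[...,1]>-100)
    n,l,sx,ce=cv2.connectedComponentsWithStats(m.astype(np.uint8))
    for i in range(1,n):
        if sx[i,4]>15:print(nm,ce[i].round());st('brass',P[l==i])
E
```

```text
scene handle 885 [[440.0, -445.0, 138.0], [471.0, -383.0, 162.0], [517.0, -310.0, 171.0]]
top 695 [[438.0, -444.0, 153.0], [469.0, -380.0, 165.0], [494.0, -310.0, 171.0]]
((467.734375, -374.49749755859375), (152.9791717529297, 73.79560089111328), 71.48320007324219) [ 3.1762278e-01  9.4821715e-01  4.7006674e+02 -3.7922491e+02]
scene rod 307 [[412.0, -448.0, 24.0], [495.0, -284.0, 106.0], [516.0, -275.0, 163.0]]
20 26 [ 473.2 -293.2   25.9]
40 31 [ 495.1 -280.1   39.5]
60 32 [ 495.4 -280.5   60.5]
80 35 [ 496.4 -280.8   80.6]
100 36 [ 495.8 -280.9   98.5]
120 29 [ 496.5 -278.9  118.9]
140 44 [ 495.2 -281.9  143.5]
boards 1292 [[191.0, -444.0, 26.0], [478.0, -414.0, 78.0], [520.0, -308.0, 127.0]]
((331.6616516113281, -355.36175537109375), (137.76194763183594, 369.59326171875), 81.11186218261719)
base 1120 [[181.0, -444.0, 7.0], [475.0, -382.0, 13.0], [522.0, -305.0, 24.0]]
((325.2488708496094, -348.72637939453125), (154.8595733642578, 395.346923828125), 79.08843994140625)
side handle 358 [[412.0, -441.0, 140.0], [451.0, -382.0, 162.0], [486.0, -308.0, 169.0]]
top 281 [[417.0, -442.0, 15
[... 537 characters left out ...]
 29.0], [455.0, -331.0, 78.0], [506.0, -306.0, 128.0]]
((462.1878967285156, -359.8985595703125), (170.11685180664062, 83.86174011230469), 75.1374740600586)
base 440 [[406.0, -434.0, 5.0], [447.0, -380.0, 11.0], [501.0, -300.0, 23.0]]
((459.0419921875, -374.5340576171875), (151.66238403320312, 91.3073501586914), 70.30719757080078)
scene [325. 223.]
brass 181 [[573.0, 13.0, 7.0], [600.0, 29.0, 17.0], [613.0, 46.0, 19.0]]
scene [388. 226.]
brass 72 [[607.0, 164.0, 6.0], [635.0, 183.0, 15.0], [646.0, 190.0, 19.0]]
wrist [282.   7.]
brass 284 [[606.0, 170.0, 5.0], [629.0, 182.0, 14.0], [643.0, 188.0, 16.0]]
wrist [251. 145.]
brass 943 [[572.0, 8.0, 13.0], [591.0, 27.0, 14.0], [610.0, 46.0, 16.0]]
```

Request:
jog_arm:
  series:
    - [-5.5,-1.5,-0.5,0,0,4]
    - [-5.5,-1.5,-0.5,0,0,4]
    - [-5.5,-1.5,-0.5,0,0,4]
    - [-5.5,-1.5,-0.5,0,0,4]
    - [-5.5,-1.5,-0.5,0,0,2]
  hand: -1

```text
time: 0.78
tcp_pos: [485.5, -263.8, 253.8]
orientation: [0.809, 0.587, -0.001, -0.001]
wrist_force: [0.0, -0.9, -0.8]
gripper_width: 85.2
```

```bash
python3 - <<'E'
from h import *
o=ctrl.get_obs();print(o['tcp_pos'],R.from_quat(o['orientation']).as_matrix().round(3).tolist(),o['joints'].round(3))
E
```

```text
[ 485.48601355 -263.80017923  253.83948575] [[0.31, 0.951, -0.004], [0.951, -0.31, 0.001], [-0.0, -0.004, -1.0]] [-4.970e-01  2.190e-01 -1.200e-01  1.236e+00 -1.000e-03  1.389e+00]
```

```bash
python3 - <<'E'
from h import *
shot('wrist','w1')
E
```

```text
(no output)
```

View pics/w1.png

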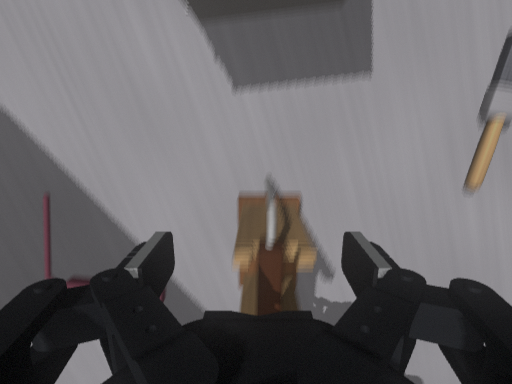

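Request:
jog_arm:
  series:
    - [-5,0,0,0,0,-10.5]
    - [-5,0,0,0,0,-10.5]
    - [0,0,0,0,0,-10.5]
    - [0,0,0,0,0,-10.5]
    - [0,0,0,0,0,-10.5]

```text
time: 1.45
tcp_pos: [456.5, -371.1, 253.8]
orientation: [0.46, 0.888, -0.003, -0.003]
wrist_force: [0.6, -0.3, 0.6]
gripper_width: 85.5
```

Request:
jog_arm:
  series:
    - [0,0,0,0,0,-10.5]
    - [0,0,0,0,0,-10.5]
    - [0,0,0,0,0,-10.5]
    - [0,0,0,0,0,-10.5]
    - [0,0,0,0,0,-10.5]

```text
time: 2.08
tcp_pos: [456.4, -369.6, 251.8]
orientation: [0.009, 1.0, 0.0, -0.005]
wrist_force: [-0.5, -0.7, -0.5]
gripper_width: 85.6
```

Request:
jog_arm:
  series:
    - [0,0,0,0,0,-10.5]
    - [0,0,0,0,0,-10.5]
    - [0,0,0,0,0,-10.5]
    - [0,0,0,0,0,-10.5]
    - [0,0,0,0,0,-10.5]

```text
time: 2.7
tcp_pos: [456.3, -367.9, 249.9]
orientation: [-0.444, 0.896, 0.004, -0.005]
wrist_force: [0.7, -0.4, 0.6]
gripper_width: 85.3
```

```bash
python3 - <<'E'
from h import *
o=ctrl.get_obs();print(o['tcp_pos'],R.from_quat(o['orientation']).as_matrix().round(3).tolist(),o['joints'].round(3))
E
```

```text
[ 456.30746035 -367.85814482  249.89840042] [[-0.606, -0.795, -0.013], [-0.795, 0.606, 0.003], [0.006, 0.012, -1.0]] [-0.675  0.291 -0.035  1.256 -0.006 -1.595]
```

Request:
jog_arm:
  series:
    - [0,0,0,0,0,-9.5]
    - [0,0,0,0,0,-8.5]
    - [0,0,0,0,0,0]
    - [0,0,0,0,0,0]
    - [0,0,0,0,0,0]

```text
time: 3.32
tcp_pos: [456.3, -366.6, 248.5]
orientation: [-0.581, 0.814, 0.006, -0.005]
wrist_force: [0.2, 0.0, -0.4]
gripper_width: 85.2
```

```bash
cat >> h.py <<'E'
def delta(pos,yawdeg):
    """tool-frame delta (cm,deg) to reach TCP pos with tool pointing down, tool x at yaw"""
    o=ctrl.get_obs();Rm=R.from_quat(o['orientation']);c,s=np.cos(np.radians(yawdeg)),np.sin(np.radians(yawdeg))
    T=R.from_matrix(np.array([[c,s,0],[s,-c,0],[0,0,-1]]))
    print('delta cm',(Rm.inv().apply(np.array(pos)-o['tcp_pos'])/10).round(2),'deg',np.degrees((Rm.inv()*T).as_rotvec()).round(2))
    X=Rm.as_matrix();print('tcp',o['tcp_pos'].round(1),'yaw',np.degrees(np.arctan2(X[1,0],X[0,0])).round(1),'z',X[:,2].round(3),'F',o['wrist_force'].round(1),'w',round(o['gripper_width'],1),'t',o['time'],'j',o['joints'].round(2))
E
python3 - <<'E'
from h import *
a,d,P=shot('wrist','w2')
hsv=cv2.cvtColor(a,cv2.COLOR_RGB2HSV)
m=(a.max(-1)<120)&(hsv[...,1]>90)&(P[...,2]>150)&(P[...,2]<180)
p=P[m];print(len(p),p[:,2].mean());print(cv2.minAreaRect(p[:,:2].astype(np.float32)))
delta((460,-378,138),251.6)
E
```

```text
4849 167.25294960682425
((460.06341552734375, -382.2421569824219), (147.4529571533203, 57.948829650878906), 72.29931640625)
delta cm [ 0.95 -0.89 11.04] deg [ 0.88 -0.03 -0.53]
tcp [ 456.3 -366.6  248.5] yaw -108.9 z [-0.015  0.004 -1.   ] F [-0.2  0.3  0.7] w 85.8 t 3.375 j [-0.67  0.29 -0.04  1.26 -0.01 -1.91]
```

View pics/w2.png

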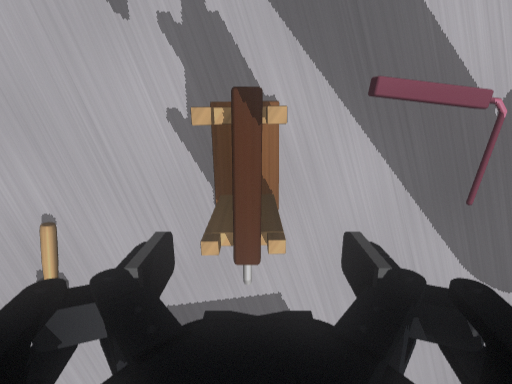

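The wrist view shows the dark handle of the hook running from (248,88) to (247,263), with the rod at (247,275) and the prongs at (190–287,115) and (202–284,245). The magenta look-alike is off to the right.

```bash
python3 - <<'E'
from h import *
D=np.load('pics/w2.npz');a=D['a'];P=D['P']
A=a[80:270,225:270];Q=P[80:270,225:270]
m=(A.max(-1)<110)&(abs(Q[...,2]-169)<6)
# image handle ends via rays onto z=169 plane: mask centre line
p=Q[m];z=np.median(p[:,2]);print(len(p),z)
r=cv2.minAreaRect(p[:,:2].astype(np.float32));print(r)
l=cv2.fitLine(p[:,:2].astype(np.float32),cv2.DIST_HUBER,0,.01,.01).ravel();print(l,np.degrees(np.arctan2(l[1],l[0])))
u=l[:2];t=(p[:,:2]-l[2:])@u;print(t.min(),t.max(),'centre',l[2:]+u*(np.percentile(t,.5)+np.percentile(t,99.5))/2)
ce=l[2:]+u*(t.min()+t.max())/2
# prong/board tops
hsv=cv2.cvtColor(a,cv2.COLOR_RGB2HSV)
b=(a[...,0]>140)&(hsv[...,1]>70)&(P[...,2]>140)&(P[...,2]<175)
n,L,st,cc=cv2.connectedComponentsWithStats(b.astype(np.uint8))
for i in range(1,n):
    if st[i,4]>30:print(st[i],cc[i].round(),P[L==i].mean(0).round(1))
delta((*ce,138),np.degrees(np.arctan2(-u[1],-u[0])) if u[1]>0 else np.degrees(np.arctan2(u[1],u[0])))
E
```

```text
5170 167.4144366533829
((459.93780517578125, -382.5323486328125), (148.58444213867188, 24.038747787475586), 70.47676086425781)
[ 3.3060050e-01  9.4377083e-01  4.5774075e+02 -3.8860239e+02] 70.69477
-67.82305372876364 80.7212618926236 centre [ 459.73160824 -382.91905892]
[191 107  20  18 343] [201. 115.] [ 476.3 -443.8  161.5]
[268 106  19  18 332] [277. 114.] [ 419.4 -425.2  161.5]
[214 108  10  16 146] [218. 115.] [ 465.3 -440.2  143.6]
[221 233  10  13  89] [224. 240.] [ 501.3 -331.3  143.6]
[261 235   6  10  36] [263. 241.] [ 467.  -318.1  143.6]
[201 241  18  14 228] [209. 248.] [ 511.7 -335.5  161.7]
[269 240  17  14 222] [277. 246.] [ 454.5 -317.2  161.6]
delta cm [ 1.38 -1.02 11.04] deg [ 0.88 -0.04  0.37]
tcp [ 456.3 -366.6  248.5] yaw -108.9 z [-0.015  0.004 -1.   ] F [-0.2  0.3  0.7] w 85.8 t 3.375 j [-0.67  0.29 -0.04  1.26 -0.01 -1.91]
```

Request:
jog_arm:
  series:
    - [1.4,-1.0,0,0.9,0,0.4]
    - [0,0,3,0,0,0]
    - [0,0,3,0,0,0]
    - [0,0,2,0,0,0]
    - [0,0,0,0,0,0]

```text
time: 4.0
tcp_pos: [463.2, -389.0, 167.1]
orientation: [-0.576, 0.817, -0.004, 0.001]
wrist_force: [-0.3, -0.8, 0.7]
gripper_width: 85.4
```

```bash
python3 - <<'E'
from h import *
delta((460,-382.5,138),250.7)
E
```

```text
delta cm [-0.51  0.54  2.9 ] deg [-0.4  -0.19 -0.34]
tcp [ 463.2 -389.   167.1] yaw -109.6 z [ 0.005 -0.005 -1.   ] F [-0.3 -0.8  0.7] w 85.4 t 4.0 j [-0.7   0.35 -0.15  1.07 -0.   -1.93]
```

Request:
jog_arm:
  series:
    - [-0.5,0.5,0,-0.4,-0.2,-0.3]
    - [0,0,1.4,0,0,0]
    - [0,0,1.4,0,0,0]
    - [0,0,0,0,0,0]
    - [0,0,0,0,0,0]

```text
time: 4.62
tcp_pos: [461.3, -384.0, 139.6]
orientation: [-0.578, 0.816, -0.002, 0.001]
wrist_force: [-0.2, -0.8, 0.5]
gripper_width: 85.3
```

```bash
python3 - <<'E'
from h import *
delta((460,-382.5,138),250.7)
E
```

```text
delta cm [-0.1   0.17  0.16] deg [-0.19 -0.06 -0.07]
tcp [ 461.3 -384.   139.6] yaw -109.4 z [ 0.003 -0.002 -1.   ] F [-0.2 -0.8  0.5] w 85.3 t 4.625 j [-0.69  0.36 -0.19  1.01  0.   -1.93]
```

Close the gripper with moderate force.

Request:
jog_arm:
  series:
    - [-0.1,0.15,0.15,0,0,0]
    - [0,0,0,0,0,0]
    - [0,0,0,0,0,0]
    - [0,0,0,0,0,0]
    - [0,0,0,0,0,0]
  hand: 1
  newtons: 70

```text
time: 5.25
tcp_pos: [460.8, -382.9, 139.2]
orientation: [-0.578, 0.816, -0.003, 0.001]
wrist_force: [-0.5, -0.2, -0.4]
gripper_width: 23.1
```

Request:
jog_arm:
  series:
    - [0,0,0,0,0,0]
    - [0,0,-1,0,0,0]
    - [0,0,-2,0,0,0]
    - [0,0,-3,0,0,0]
    - [0,0,0,0,0,0]

```text
time: 5.88
tcp_pos: [460.3, -382.5, 201.8]
orientation: [-0.578, 0.816, -0.002, 0.001]
wrist_force: [0.1, 0.5, -0.3]
gripper_width: 23.4
```

```bash
python3 - <<'E'
from h import *
delta((460,-382.5,138),250.7)
a,d,P=shot('scene','s3'); save('s3c',cv2.resize(a[110:240,100:260],(800,600)[:2]))
E
```

```text
delta cm [-0.    0.06  6.38] deg [-0.25 -0.09 -0.07]
tcp [ 460.3 -382.5  201.8] yaw -109.4 z [ 0.004 -0.003 -1.   ] F [ 0.1  0.5 -0.3] w 23.4 t 5.875 j [-0.69  0.32 -0.11  1.14  0.   -1.93]
```

View pics/s3c.png

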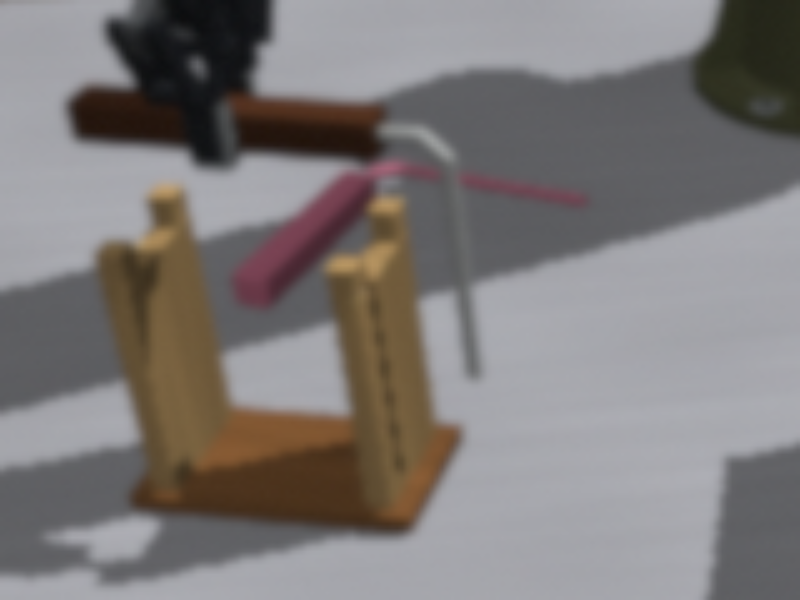

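```bash
python3 - <<'E'
from h import *
from scipy.optimize import least_squares
th=np.radians(-11.75);X=np.array([np.cos(th),np.sin(th)]);Y=np.array([-X[1],X[0]])
for nm,f in(('wrist0','wrist0'),('scene0','scene0')):
    D=np.load(f'pics/{f}.npz');P=D['P'];hsv=cv2.cvtColor(D['a'],cv2.COLOR_RGB2HSV)
    O={'wrist0':np.array([597.2,101.5]),'scene0':np.array([595.9,104.8])}[nm]
    m=(hsv[...,0]>8)&(hsv[...,0]<30)&(hsv[...,1]>90)&(P[...,2]>10)&(P[...,2]<25)&(P[...,0]>560)&(P[...,1]>130)&(P[...,1]<200)
    p=P[m][:,:2]
    r=least_squares(lambda c:(lambda d:np.maximum(d-23,0)+np.maximum(17-d,0))(np.linalg.norm(p-c,axis=1)),p.mean(0)-[5,5],loss='soft_l1')
    c=r.x;q=np.c_[(p-O)@X,(p-O)@Y]
    print(nm,len(p),c,r.cost,'tray',(c-O)@X,(c-O)@Y,'q',np.percentile(q,[1,99],axis=0).round(1))
# leg
D=np.load('pics/s3.npz');P=D['P'];a=D['a']
A=a[110:240,170:215];Q=P[110:240,170:215]
hsv=cv2.cvtColor(A,cv2.COLOR_RGB2HSV)
m=(Q[...,2]>70)&(Q[...,2]<230)&(hsv[...,1]<60)&(Q[...,1]<-250)
p=Q[m];
for z in range(70,230,20):
    q=p[abs(p[:,2]-z)<10]
    if len(q):print(z,len(q),np.median(q,axis=0).round(1))
E
```

```text
wrist0 271 [622.57006853 167.01258981] 0.0 tray 11.497352220615198 69.30620962177542 q [[-8.9 74.2]
 [32.1 91.1]]
scene0 61 [622.70565088 169.14593381] 2.065259318121436 tray 13.14043248792301 68.45634485029949 q [[-5.5 65. ]
 [36.5 90.1]]
70 9 [ 495.5 -304.7   77.5]
90 27 [ 496.6 -280.    88.9]
110 27 [ 496.9 -279.2  109.1]
130 26 [ 496.3 -278.4  129.2]
150 25 [ 497.5 -278.4  150.6]
170 25 [ 497.9 -278.9  170.7]
190 27 [ 497.  -278.3  190.1]
210 52 [ 495.  -284.1  212.7]
```

```bash
python3 - <<'E'
from h import *
for f in('scene0','side0'):
    D=np.load(f'pics/{f}.npz');P=D['P'];hsv=cv2.cvtColor(D['a'],cv2.COLOR_RGB2HSV)
    m=(hsv[...,0]>95)&(hsv[...,0]<115)&(hsv[...,1]>110)&(P[...,2]>5)&(P[...,0]>-100)&(P[...,0]<900)&(abs(P[...,1])<800)
    print(f,m.sum(),np.percentile(P[m],[1,50,99],axis=0).round())
E
```

```text
scene0 1672 [[270. 383.  14.]
 [362. 436.  90.]
 [402. 512. 122.]]
side0 3554 [[264. 385.   8.]
 [342. 437.  79.]
 [395. 515. 121.]]
```

Request:
jog_arm:
  series:
    - [0,0,-2,0,0,0]
    - [0,0,-3,0,0,8]
    - [-5,0,-2,0,0,8]
    - [-5,0,0,0,0,8]
    - [-5,0.5,0,0,0,8]

```text
time: 6.55
tcp_pos: [541.2, -256.2, 266.5]
orientation: [-0.319, 0.948, 0.002, -0.002]
wrist_force: [0.5, -0.3, -2.1]
gripper_width: 22.9
```

```bash
python3 - <<'E'
from h import *
delta((433,146,275),168.3)
E
```

```text
delta cm [-15.69  38.58  -0.66] deg [ 0.25 -0.25 48.89]
tcp [ 541.2 -256.2  266.5] yaw -142.8 z [-0.005  0.003 -1.   ] F [ 0.5 -0.3 -2.1] w 22.9 t 6.55 j [-0.44  0.31  0.02  1.29  0.   -1.09]
```

Request:
jog_arm:
  series:
    - [-1.9,4.8,0,0,0,6]
    - [-1.4,5,-0.3,0,0,6]
    - [-0.9,5.1,0,0,0,6]
    - [-0.4,5.2,-0.3,0,0,6]
    - [0.2,5.2,0,0,0,6]

```text
time: 7.18
tcp_pos: [472.1, 2.7, 267.1]
orientation: [-0.054, 0.999, 0.003, -0.006]
wrist_force: [0.3, 0.6, -0.2]
gripper_width: 23.0
```

```bash
python3 - <<'E'
from h import *
delta((433,146,275),168.3)
E
```

```text
delta cm [ 2.36 14.67 -0.65] deg [ 0.32 -0.76 17.86]
tcp [472.1   2.7 267.1] yaw -173.8 z [-0.013  0.006 -1.   ] F [ 0.3  0.6 -0.2] w 23.0 t 7.175 j [ 0.    0.07 -0.26  1.25  0.01 -0.11]
```

Request:
jog_arm:
  series:
    - [0.8,4.8,-0.3,0,0,7]
    - [1.4,4.6,-0.3,0,0,7]
    - [1,3,0,0.3,-0.7,3.5]
    - [0,0,0,0,0,0]
    - [0,0,0,0,0,0]

```text
time: 7.8
tcp_pos: [435.0, 132.8, 269.9]
orientation: [0.101, 0.995, -0.002, -0.004]
wrist_force: [0.6, -0.1, -0.6]
gripper_width: 22.8
```

```bash
python3 - <<'E'
from h import *
delta((433,146,275),168.3)
shot('wrist','w4')
E
```

```text
delta cm [ 0.47  1.25 -0.52] deg [-0.24 -0.45  0.08]
tcp [435.  132.8 269.9] yaw 168.4 z [-0.009 -0.002 -1.   ] F [ 0.6 -0.1 -0.6] w 22.8 t 7.8 j [ 0.3   0.03 -0.3   1.25  0.    0.5 ]
```

View pics/w4.png

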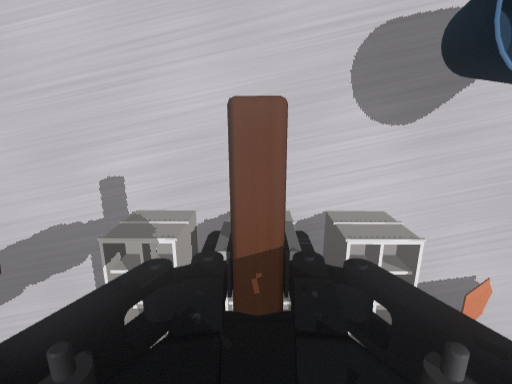

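The ring is hidden by the fingers here. The handle is aligned and the trays lie where measured. Next I'll move over the ring at height and check with the fixed cameras.

```bash
python3 - <<'E'
from h import *
delta((518,189.5,275),168.3)
E
```

```text
delta cm [-6.97  7.24 -0.6 ] deg [-0.23 -0.47  0.04]
tcp [435.  132.6 269.8] yaw 168.3 z [-0.009 -0.002 -1.   ] F [-0.4  0.6 -0.4] w 23.3 t 7.85 j [ 0.3   0.03 -0.3   1.25  0.    0.5 ]
```

Request:
jog_arm:
  series:
    - [-2,2.5,-0.5,-0.2,-0.4,0]
    - [-2.5,2.5,0,0,0,0]
    - [-2,2,0,0,0,0]
    - [0,0,0,0,0,0]
    - [0,0,0,0,0,0]

```text
time: 8.48
tcp_pos: [515.9, 183.1, 272.7]
orientation: [0.105, 0.994, -0.001, -0.002]
wrist_force: [0.1, 0.5, 0.2]
gripper_width: 22.6
```

```bash
python3 - <<'E'
from h import *
delta((518,189.5,275),168.3)
a,d,P=shot('scene','s5');b,_,P2=shot('side','d5')
save('s5c',np.hstack([cv2.resize(a[100:260,270:450],(450,400)),cv2.resize(b[130:290,90:230],(350,400))]))
for Q,A,(r0,r1,c0,c1) in((P,a,(100,260,270,450)),(P2,b,(100,290,90,260))):
    q=Q[r0:r1,c0:c1];h=cv2.cvtColor(A[r0:r1,c0:c1],cv2.COLOR_RGB2HSV)
    p=q[(q[...,2]>125)&(q[...,2]<270)&(q[...,0]>595)&(q[...,0]<690)&(abs(q[...,1]-168)<40)]
    for z in range(140,270,20):
        s=p[abs(p[:,2]-z)<10]
        if len(s):print(z,len(s),np.median(s,axis=0).round(1))
E
```

```text
delta cm [-0.07  0.67 -0.24] deg [-0.18 -0.2  -0.41]
tcp [515.9 183.1 272.7] yaw 167.9 z [-0.004 -0.002 -1.   ] F [0.1 0.5 0.2] w 22.6 t 8.475 j [ 0.34  0.2  -0.09  1.28 -0.    0.55]
140 3 [622.3 162.7 149. ]
160 26 [621.8 161.3 159.2]
180 31 [622.4 160.9 180.2]
200 31 [622.2 161.6 201. ]
220 33 [622.3 161.7 220.6]
240 33 [622.4 161.3 240.3]
260 34 [622.7 161.6 259.3]
140 2 [617.1 161.6 148.2]
160 16 [617.7 161.8 159.3]
180 20 [615.9 163.1 179.3]
200 20 [615.5 162.7 201.7]
220 17 [616.4 163.2 222.8]
240 20 [615.6 162.8 239.8]
260 20 [616.3 162.5 260.1]
```

View pics/s5c.png

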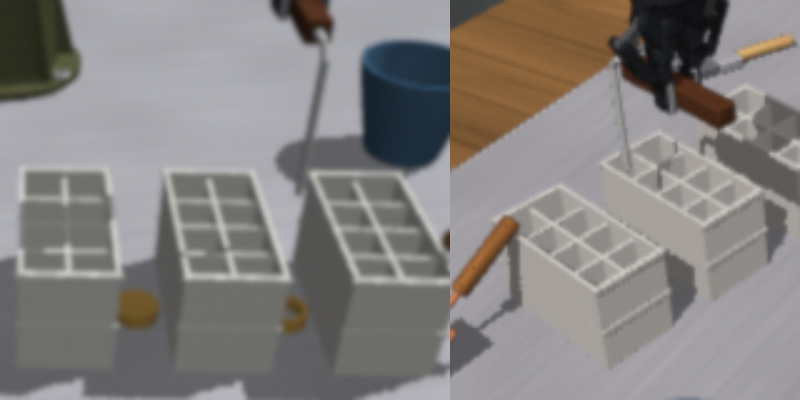

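Scene crop: the leg tip hangs at the mouth of the right-hand gap, with the ring below at crop (295,315) and the cap at (137,308). The leg centre comes out at about (619.5,161.5), and the ring at about (622.6,168). I'll correct for the difference, then lower partway.

Request:
jog_arm:
  series:
    - [-0.1,0.75,0,-0.2,-0.2,0]
    - [0,0,0,0,0,0.4]
    - [0,0,2,0,0,0]
    - [0,0,3,0,0,0]
    - [0,0,2,0,0,0]

```text
time: 9.2
tcp_pos: [519.1, 191.0, 204.4]
orientation: [0.109, 0.994, 0.002, 0.003]
wrist_force: [0.1, -0.6, -1.1]
gripper_width: 23.0
```

```bash
python3 - <<'E'
from h import *
delta((518.5,190.2,155),168.3)
E
```

```text
delta cm [ 0.07 -0.11  4.94] deg [ 0.23  0.34 -0.86]
tcp [519.1 191.  204.4] yaw 167.4 z [ 0.007  0.003 -1.   ] F [ 0.1 -0.6 -1.1] w 23.0 t 9.2 j [ 0.35  0.23 -0.22  1.11  0.    0.57]
```

Request:
jog_arm:
  series:
    - [0,0,0,0.2,0.3,-0.8]
    - [0.1,-0.1,2,0,0,0]
    - [0,0,2,0,0,0]
    - [0,0,1,0,0,0]
    - [0,0,0,0,0,0]

```text
time: 9.82
tcp_pos: [518.8, 190.9, 156.5]
orientation: [0.101, 0.995, 0.001, 0.001]
wrist_force: [0.1, -0.2, -0.7]
gripper_width: 22.6
```

```bash
python3 - <<'E'
from h import *
delta((518.5,190.2,132),168.3)
a,d,P=shot('scene','s6');b,_,P2=shot('side','d6')
save('s6c',np.hstack([cv2.resize(a[150:250,340:440],(400,400),interpolation=2),cv2.resize(b[130:290,90:230],(350,400))]))
E
```

```text
delta cm [ 0.02 -0.07  2.45] deg [0.08 0.14 0.09]
tcp [518.8 190.9 156.5] yaw 168.4 z [ 0.003  0.001 -1.   ] F [ 0.1 -0.2 -0.7] w 22.6 t 9.825 j [ 0.35  0.26 -0.29  1.02 -0.    0.56]
```

View pics/s6c.png

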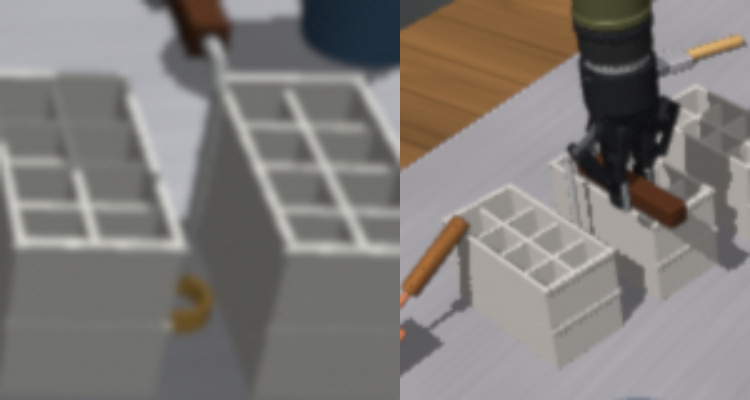

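Request:
jog_arm:
  series:
    - [0,-0.1,0.8,0,0,0]
    - [0,0,0.8,0,0,0]
    - [0,0,0.6,0,0,0]
    - [0,0,0,0,0,0]
    - [0,0,0,0,0,0]

```text
time: 10.55
tcp_pos: [520.0, 190.3, 134.9]
orientation: [0.101, 0.995, 0.001, 0.003]
wrist_force: [-0.2, 0.3, -1.2]
gripper_width: 23.3
```

```bash
python3 - <<'E'
from h import *
delta((518.5,190.2,132),168.3)
a,d,P=shot('scene','s7')
save('s7c',cv2.resize(a[180:250,360:430],(600,600),interpolation=2))
i=ctrl.camera_info('scene');f=192/np.tan(np.radians(i['fovy'])/2);K=np.array([[f,0,i['cx']],[0,f,i['cy']],[0,0,1]])
pts=np.array([[623,169,16],[622.5,167.5,5],[622.5,167.5,110.]])
print(cv2.projectPoints(pts,i['rvec'],i['tvec'],K,None)[0].round(1).tolist())
E
```

```text
delta cm [ 0.15 -0.04  0.29] deg [0.18 0.3  0.08]
tcp [520.  190.3 134.9] yaw 168.4 z [ 0.006  0.002 -1.   ] F [-0.2  0.3 -1.2] w 23.3 t 10.55 j [ 0.35  0.28 -0.32  0.97 -0.    0.55]
[[[382.6, 223.5]], [[381.3, 226.9]], [[388.4, 191.8]]]
```

View pics/s7c.png

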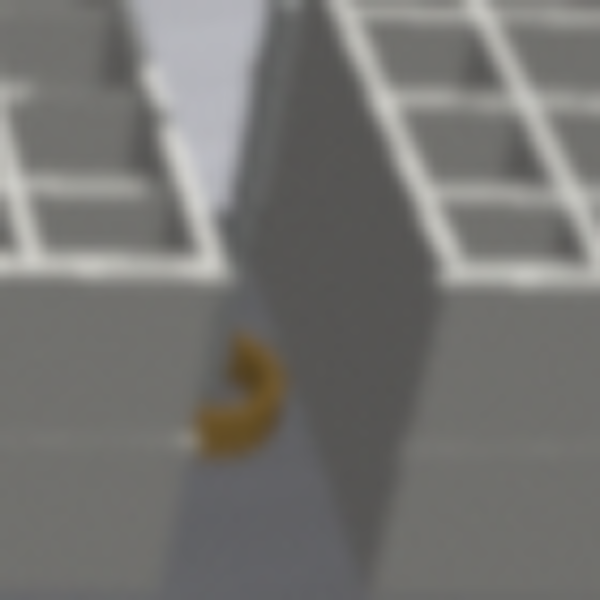

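Request:
jog_arm:
  series:
    - [0.1,0,0.25,0.2,0.3,0]
    - [0.7,0,0,0,0,0]
    - [1,0,0,0,0,0]
    - [1,0,0,0,0,0]
    - [1,0,0,0,0,0]

```text
time: 11.22
tcp_pos: [480.8, 198.5, 132.7]
orientation: [0.101, 0.995, -0.0, 0.0]
wrist_force: [0.1, 0.9, -0.5]
gripper_width: 23.3
```

```bash
python3 - <<'E'
from h import *
delta((518.5-.979*175,190.2+.2036*175,132.5),168.3)
a,d,P=shot('scene','s8')
save('s8c',cv2.resize(a[150:250,350:450],(600,600),interpolation=2))
E
```

```text
delta cm [ 1.364e+01 -1.000e-02  2.000e-02] deg [-0.01  0.01  0.07]
tcp [480.8 198.5 132.7] yaw 168.4 z [ 0. -0. -1.] F [ 0.1  0.9 -0.5] w 23.3 t 11.225 j [ 0.39  0.23 -0.39  0.95 -0.    0.59]
```

View pics/s8c.png

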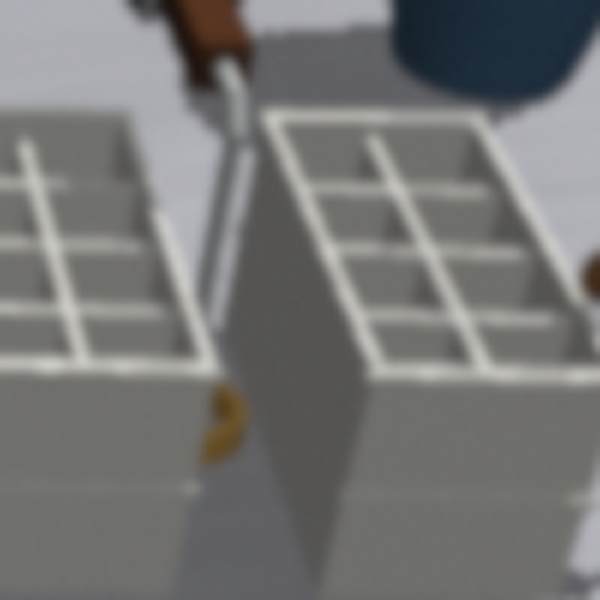

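The ring has moved towards the robot: its lower edge went from row 233.7 to row 227.5. The drag is working, so I'll continue.

Request:
jog_arm:
  series:
    - [1.3,0,0,0,0,0]
    - [1.3,0,0,0,0,0]
    - [1.3,0,0,0,0,0]
    - [1.3,0,0,0,0,0]
    - [1.2,0,0,0,0,0]

```text
time: 11.9
tcp_pos: [412.5, 212.3, 132.9]
orientation: [0.101, 0.995, 0.0, -0.0]
wrist_force: [0.3, 0.0, -0.8]
gripper_width: 22.7
```

```bash
python3 - <<'E'
from h import *
delta((518.5-.979*175,190.2+.2036*175,132.5),168.3)
a,d,P=shot('scene','s9');b,_,_=shot('side','d9')
save('s9c',np.hstack([cv2.resize(a[130:250,330:450],(400,400),interpolation=2),cv2.resize(b[180:320,90:230],(400,400))]))
E
```

```text
delta cm [6.67 0.01 0.04] deg [ 0.   -0.04  0.1 ]
tcp [412.5 212.3 132.9] yaw 168.4 z [-0.001  0.    -1.   ] F [ 0.3  0.  -0.8] w 22.7 t 11.9 j [ 0.48  0.13 -0.52  0.93  0.    0.68]
```

View pics/s9c.png

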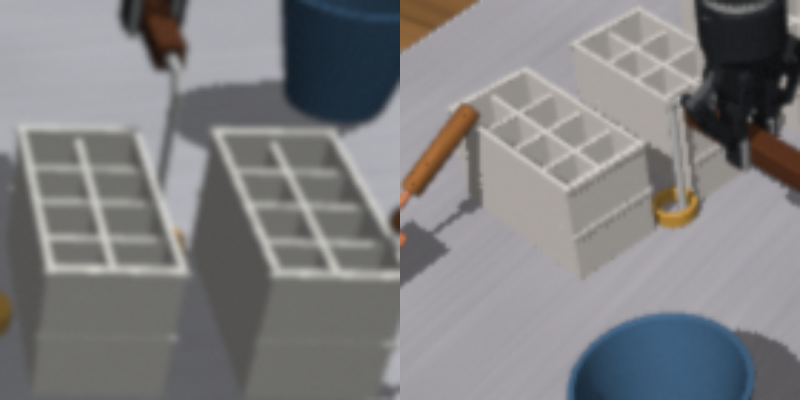

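The side view shows the leg inside the ring at the gap mouth, at crop (675,208). I'll pull 6.7 cm more.

Request:
jog_arm:
  series:
    - [1.3,0,0,0,0,0]
    - [1.3,0,0,0,0,0]
    - [1.3,0,0,0,0,0]
    - [1.3,0,0,0,0,0]
    - [0.9,0,0,0,0,0]

```text
time: 12.62
tcp_pos: [349.0, 225.3, 133.0]
orientation: [0.101, 0.995, 0.0, -0.0]
wrist_force: [0.3, -0.6, -1.4]
gripper_width: 22.9
```

```bash
python3 - <<'E'
from h import *
delta((518.5-.979*175,190.2+.2036*175,132.5),168.3)
b,_,P=shot('side','d10');O=np.array([594,103.])
th=np.radians(-11.7);X=np.array([np.cos(th),np.sin(th)]);Y=np.array([-X[1],X[0]])
h=cv2.cvtColor(b,cv2.COLOR_RGB2HSV)
m=(h[...,0]>12)&(h[...,0]<28)&(h[...,1]>110)&(P[...,2]>3)&(P[...,2]<22)&(P[...,1]>110)&(P[...,0]<560)
p=P[m][:,:2]-O;q=np.c_[p@X,p@Y];print(len(q),np.percentile(q,[1,50,99],axis=0).round(1))
save('d10c',cv2.resize(b[180:320,90:230],(600,600)))
E
```

```text
delta cm [0.19 0.02 0.05] deg [ 0.01 -0.04  0.11]
tcp [349.  225.3 133. ] yaw 168.4 z [-0.001  0.    -1.   ] F [ 0.3 -0.6 -1.4] w 22.9 t 12.625 j [ 0.57  0.04 -0.62  0.92  0.    0.78]
124 [[-169.6   51. ]
 [-152.3   76.2]
 [-124.4   92.9]]
```

View pics/d10c.png

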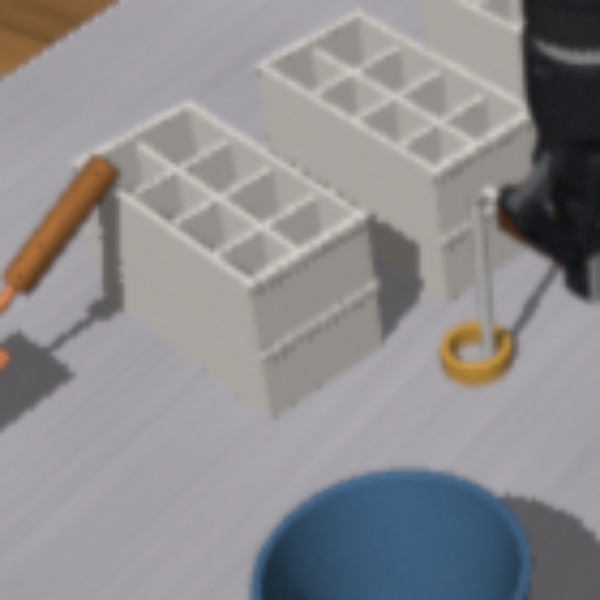

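The ring is out. It spans tray x −170 to −124, so it is about 34 mm clear. I'll centre the leg in the hole, then lift straight up.

Request:
jog_arm:
  series:
    - [0,0,0,0,0,0]
    - [-0.7,0,0,0,0,0]
    - [0,0,0,0,0,0]
    - [0,0,-1,0,0,0]
    - [0,0,-2,0,0,0]

```text
time: 13.3
tcp_pos: [355.1, 223.1, 163.0]
orientation: [0.101, 0.995, -0.001, -0.002]
wrist_force: [0.2, 0.2, -0.8]
gripper_width: 23.4
```

Request:
jog_arm:
  series:
    - [0,0,-3,0,0,0]
    - [0,0,-4,0,0,0]
    - [0,0,-3,0,0,0]
    - [0,0,-1,0,0,0]
    - [0,0,0,0,0,0]

```text
time: 13.92
tcp_pos: [356.6, 223.2, 279.4]
orientation: [0.102, 0.995, 0.0, -0.001]
wrist_force: [0.4, -0.6, -1.2]
gripper_width: 23.2
```

```bash
python3 - <<'E'
from h import *
delta((460.8,-382.9,275),250.6)
b,_,P=shot('side','d11');O=np.array([594,103.])
th=np.radians(-11.7);X=np.array([np.cos(th),np.sin(th)]);Y=np.array([-X[1],X[0]])
h=cv2.cvtColor(b,cv2.COLOR_RGB2HSV)
m=(h[...,0]>12)&(h[...,0]<28)&(h[...,1]>110)&(P[...,2]>3)&(P[...,2]<22)&(P[...,1]>110)&(P[...,0]<560)
p=P[m][:,:2]-O;q=np.c_[p@X,p@Y];print(len(q),np.percentile(q,[1,50,99],axis=0).round(1))
save('d11c',cv2.resize(b[80:320,90:330],(600,600)))
E
```

```text
delta cm [-22.49 -57.24   0.4 ] deg [ 7.000e-02 -6.000e-02 -8.229e+01]
tcp [356.6 223.2 279.4] yaw 168.3 z [-0.001  0.001 -1.   ] F [ 0.4 -0.6 -1.2] w 23.2 t 13.925 j [ 0.56 -0.04 -0.35  1.26  0.    0.76]
142 [[-171.6   51.1]
 [-153.5   72.9]
 [-127.9   94.4]]
```

View pics/d11c.png

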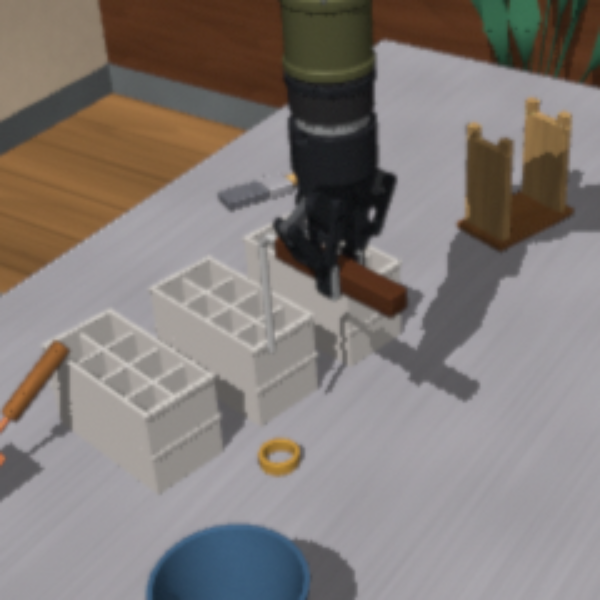

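The ring lies flat and clear of the trays, at crop (280,456). Now I'll carry the hook back.

Request:
jog_arm:
  series:
    - [-3,-4.5,0,0,0,-7]
    - [-2.4,-4.8,0,0,0,-7]
    - [-1.8,-5,0,0,0,-7]
    - [-1.2,-5.2,0,0,0,-7]
    - [-0.5,-5.3,0,0,0,-7]

```text
time: 14.6
tcp_pos: [457.8, -27.8, 271.2]
orientation: [-0.217, 0.976, 0.001, -0.006]
wrist_force: [1.2, 1.2, -0.4]
gripper_width: 23.0
```

```bash
python3 - <<'E'
from h import *
delta((460.8,-382.9,275),250.6)
E
```

```text
delta cm [ 14.74 -32.31  -0.37] deg [  0.5   -0.47 -45.59]
tcp [457.8 -27.8 271.2] yaw -155.0 z [-0.012 -0.    -1.   ] F [ 1.2  1.2 -0.4] w 23.0 t 14.6 j [-0.06  0.04 -0.28  1.26 -0.   -0.5 ]
```

Request:
jog_arm:
  series:
    - [2.1,-4.5,0,0,0,-6.5]
    - [2.6,-4.3,0,0,0,-6.5]
    - [3.1,-3.9,0,0,0,-6.5]
    - [3.5,-3.6,0,0,0,-6.5]
    - [3.5,-2.8,0,0,0,-6.5]

```text
time: 15.22
tcp_pos: [455.9, -280.2, 261.9]
orientation: [-0.489, 0.872, 0.008, -0.009]
wrist_force: [0.7, 0.4, -0.8]
gripper_width: 23.2
```

```bash
python3 - <<'E'
from h import *
delta((460.8,-382.9,275),250.6)
E
```

```text
delta cm [ 8.52 -5.75 -1.37] deg [  1.3   -0.33 -12.04]
tcp [ 455.9 -280.2  261.9] yaw -121.4 z [-0.023  0.005 -1.   ] F [ 0.7  0.4 -0.8] w 23.2 t 15.225 j [-0.55  0.2  -0.13  1.27 -0.01 -1.57]
```

Request:
jog_arm:
  series:
    - [3,-2,-0.7,1,0,-6]
    - [3,-2,-0.5,0.3,-0.3,-5.5]
    - [1.8,-1,0,0,0,-0.5]
    - [0,0,0,0,0,0]
    - [0,0,0,0,0,0]

```text
time: 15.85
tcp_pos: [461.9, -375.9, 264.0]
orientation: [-0.579, 0.816, 0.007, -0.003]
wrist_force: [-0.1, 0.3, -0.6]
gripper_width: 22.9
```

```bash
python3 - <<'E'
from h import *
delta((460.8,-382.9,185),250.6)
E
```

```text
delta cm [ 0.72 -0.23  7.89] deg [0.78 0.19 0.11]
tcp [ 461.9 -375.9  264. ] yaw -109.3 z [-0.012  0.008 -1.   ] F [-0.1  0.3 -0.6] w 22.9 t 15.85 j [-0.68  0.31  0.02  1.3  -0.   -1.92]
```

Measured from the prongs, the rest's centre is (465.5,−380.4) with yaw 71.95°. The hook originally lay about 5 mm off that. I'll put it down at the centre.

Request:
jog_arm:
  series:
    - [0.25,-0.6,0,0.8,0.2,-1.2]
    - [0,0,2,0,0,0]
    - [0,0,2.5,0,0,0]
    - [0,0,2,0,0,0]
    - [0,0,0,0,0,0]

```text
time: 16.48
tcp_pos: [468.5, -377.0, 197.7]
orientation: [-0.591, 0.807, -0.002, 0.001]
wrist_force: [0.6, 1.0, -0.2]
gripper_width: 23.0
```

```bash
python3 - <<'E'
from h import *
delta((465.5,-380.4,139.5),251.95)
E
```

```text
delta cm [0.41 0.2  5.82] deg [-0.24 -0.02  0.46]
tcp [ 468.5 -377.   197.7] yaw -107.6 z [ 0.004 -0.002 -1.   ] F [ 0.6  1.  -0.2] w 23.0 t 16.475 j [-0.68  0.33 -0.11  1.13  0.   -1.94]
```

Request:
jog_arm:
  series:
    - [0.4,0.2,0,-0.2,0,0.4]
    - [0,0,1,0,0,0]
    - [0,0,1.2,0,0,0]
    - [0,0,0,0,0,0]
    - [0,0,0,0,0,0]

```text
time: 17.1
tcp_pos: [466.5, -380.9, 176.9]
orientation: [-0.588, 0.809, -0.002, 0.001]
wrist_force: [0.1, 0.3, -1.6]
gripper_width: 22.9
```

```bash
python3 - <<'E'
from h import *
delta((465.5,-380.4,139.5),251.95)
a,d,P=shot('scene','s12');w,_,_=shot('wrist','w12')
save('s12c',np.hstack([cv2.resize(a[130:230,100:220],(400,333)),cv2.resize(w,(400,333))]))
E
```

```text
delta cm [-0.02  0.13  3.74] deg [-0.25 -0.1   0.1 ]
tcp [ 466.5 -380.9  176.9] yaw -107.9 z [ 0.004 -0.003 -1.   ] F [ 0.1  0.3 -1.6] w 22.9 t 17.1 j [-0.68  0.34 -0.14  1.09 -0.   -1.94]
```

View pics/s12c.png

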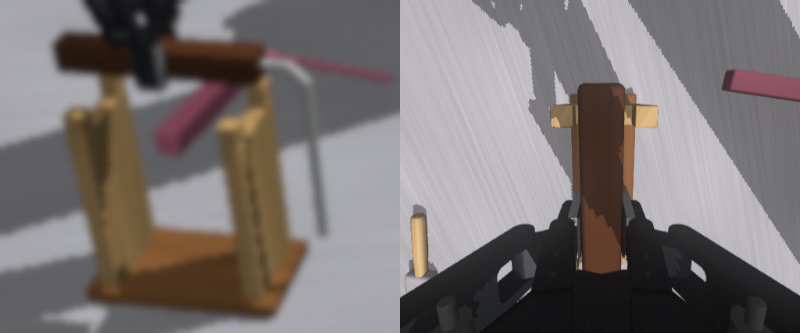

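In the wrist view the handle is centred between the prongs (mid-column 603 against 604). I'll lower it.

Request:
jog_arm:
  series:
    - [0,0.1,1,-0.2,-0.1,0.1]
    - [0,0,1,0,0,0]
    - [0,0,1,0,0,0]
    - [0,0,0.4,0,0,0]
    - [0,0,0,0,0,0]

```text
time: 17.82
tcp_pos: [465.3, -380.4, 140.0]
orientation: [-0.587, 0.809, 0.0, 0.0]
wrist_force: [0.1, 0.2, -1.2]
gripper_width: 23.0
```

```bash
python3 - <<'E'
from h import *
delta((465.5,-380.4,139.5),251.95)
E
```

```text
delta cm [-0.   -0.02  0.05] deg [0.01 0.02 0.  ]
tcp [ 465.3 -380.4  140. ] yaw -108.0 z [-0.  0. -1.] F [ 0.1  0.2 -1.2] w 23.0 t 17.825 j [-0.69  0.37 -0.19  1.02  0.   -1.94]
```

Request:
jog_arm:
  series:
    - [0,0,0.07,0,0,0]
    - [0,0,0.05,0,0,0]
    - [0,0,0,0,0,0]
    - [0,0,0,0,0,0]
    - [0,0,0,0,0,0]

```text
time: 18.45
tcp_pos: [465.9, -380.9, 139.9]
orientation: [-0.587, 0.809, -0.001, 0.0]
wrist_force: [1.2, -0.1, -1.0]
gripper_width: 23.2
```

Request:
jog_arm:
  series:
    - [0,0,0,0,0,0]
    - [0,0,0,0,0,0]
    - [0,0,0,0,0,0]
    - [0,0,0,0,0,0]
    - [0,0,0,0,0,0]
  hand: -1

```text
time: 19.08
tcp_pos: [466.3, -381.1, 140.4]
orientation: [-0.587, 0.809, -0.001, 0.001]
wrist_force: [0.1, 0.0, 0.2]
gripper_width: 85.4
```

Request:
jog_arm:
  series:
    - [0,0,0,0,0,0]
    - [0,0,-1,0,0,0]
    - [0,0,-3,0,0,0]
    - [0,0,-4,0,0,0]
    - [0,0,-3,0,0,0]

```text
time: 19.7
tcp_pos: [464.6, -379.8, 252.5]
orientation: [-0.587, 0.809, 0.001, -0.0]
wrist_force: [0.3, 0.2, 0.3]
gripper_width: 85.3
```

Request:
jog_arm:
  series:
    - [0,0,-2,0,0,0]
    - [0,0,0,0,0,0]
    - [0,0,0,0,0,0]
    - [0,0,0,0,0,0]
    - [0,0,0,0,0,0]

```text
time: 20.32
tcp_pos: [465.1, -380.2, 275.2]
orientation: [-0.587, 0.809, -0.0, 0.0]
wrist_force: [0.0, 0.2, 0.4]
gripper_width: 84.9
```

```bash
python3 - <<'E'
from h import *
delta((465.5,-380.4,139.5),251.95)
a,d,P=shot('scene','s13');w,_,_=shot('wrist','w13');b,_,P=shot('side','d13')
save('f13',np.vstack([np.hstack([cv2.resize(a[130:230,100:220],(400,300)),cv2.resize(w,(400,300))]),np.hstack([cv2.resize(b[110:280,100:330],(400,290)),cv2.resize(a[130:290,270:440],(400,290))])]))
O=np.array([594,103.])
th=np.radians(-11.7);X=np.array([np.cos(th),np.sin(th)]);Y=np.array([-X[1],X[0]])
h=cv2.cvtColor(b,cv2.COLOR_RGB2HSV)
m=(h[...,0]>12)&(h[...,0]<28)&(h[...,1]>110)&(P[...,2]>3)&(P[...,2]<22)&(P[...,1]>110)&(P[...,0]<560)
p=P[m][:,:2]-O;q=np.c_[p@X,p@Y];print(len(q),np.percentile(q,[1,50,99],axis=0).round(1))
E
```

```text
delta cm [ 1.000e-02 -4.000e-02  1.357e+01] deg [-0.06  0.    0.  ]
tcp [ 465.1 -380.2  275.2] yaw -108.0 z [ 0.001 -0.    -1.   ] F [0.  0.2 0.4] w 84.9 t 20.325 j [-0.69  0.3   0.04  1.3   0.   -1.94]
140 [[-172.7   50. ]
 [-151.7   73.5]
 [-128.    93.8]]
```

View pics/f13.png

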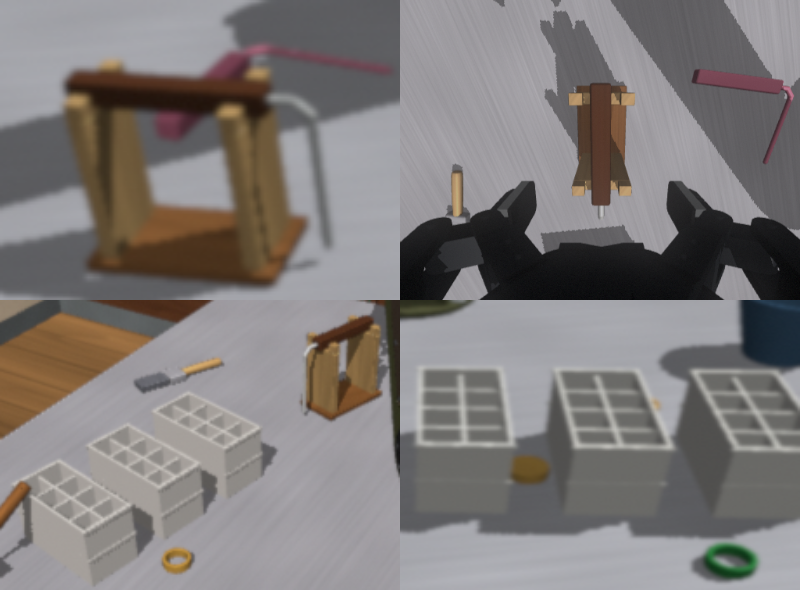

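The hook is on its rest, level and between the prongs, with the leg hanging at the same end as before. The ring lies flat about 36 mm clear of the trays, and the cap and green ring haven't moved. I'm handing in.

```bash
python3 -c "
from cell import ctrl
print(ctrl.finish_job())"
```

```text
the job is handed in; nothing more can be done
None
```

The job is done and handed in at about 20.5 s. I took the dark-handled hook from its rest, lowered its leg into the brass ring in the +y gap and dragged the ring out at the robot's end. I then lifted the hook clear and put it back on its rest the same way round.

**Ring:** the last side-camera check shows it flat on the open table, about 36 mm clear of the trays, and not touched by the gripper or arm.

**Hook:** it lies level between the prongs, with the leg beyond the same board as before. I set it down at the rest's measured centre, though it originally lay about 5 mm off that.

**Other things:** the cap and the green ring look unmoved in the last pictures. The gripper is open and clear, and the wrist force readings stayed within about 2 N.

**Disagreements:** the cameras differed by 2–5 mm, within the slack, and no check failed.

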